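# Close an attenuator into a thermal soak box

## Robot

A 7-joint arm with a two-finger parallel gripper is mounted at the origin on a cart in front of the work surface, level with it; the furniture and walls round the work are solid. World frame = base frame: x ahead of the robot, y to its left, z up, the work surface at z = 0. Lengths are in m, angles in rad, forces in N, time in s.
With the tool pointing down it reaches from about 0.425 to 0.825 m from the base axis. Payload 3.6 kg.
Tool frame: the origin (TCP) lies where the fingers leave the gripper's body, on its centre line; the fingertips stand 73 mm ahead of it and the grasp point (between the pads) lies 54 mm ahead of it; z points along the fingers, y is the line along which they close (so a half turn about z gives the same grasp; the last joint's range is limited). The gripper opens to 85 mm and grips with 20 to 120 N. Pads are 22 mm wide; open, the fingers measure 114 mm over their backs; the gripper's body (76 mm by 85 mm) begins 54 mm behind the grasp point. The pads swing forward as they close: fully open they stand 13 mm farther back than shut.
Start: joints at [1.075, 0.615, -0.013, 1.423, 0.008, 1.103, -0.04], TCP at [0.294, -0.58, 0.304] pointing down, gripper open.
Joint ranges: [-3.12, 3.12], [-0.3, 2.06], [-1.34, 1.32], [0.26, 2.42], [-1.36, 4.5], [0.01, 1.98], [-2.84, 2.84]. Speed limits (rad/s): [2.79, 2.79, 3.14, 3.14, 3.14, 3.14, 3.14].

## Interface

Orientations are given as a unit quaternion [x, y, z, w].
In Python, from station import arm, snapshot, camera_info, ticket gives the robot as it stands. Calls block until the motion is done:
- arm.movep(position, orientation): joint-space move of the TCP to a pose.
- arm.line_to(position, velocity=0.15, ori=None): straight line of the TCP; ori=None keeps the orientation; velocity is the mean speed in m/s.
- arm.move_j(angles): joint-space move.
- arm.move_gripper(opening, effort=None): opening from 0.0 (shut) to 1.0 (fully open); effort is the grip in N (None keeps the last); returns when the fingers have stopped.
- arm.pause(seconds).
- arm.ik(position, orientation): joint angles nearest the present ones, or None.
- snapshot(name): name is "side" or "top"; returns the picture (384x512x3 uint8, blue, green, red); there is no depth.
- camera_info(name): a dict with "fx", "fy", "cx", "cy" (pixels), "dist_coeffs" ([k1, k2, p1, p2, k3] as OpenCV has them; the pictures are not rectified), "R" (3x3) and "t" (3): a world point X has camera coordinates R X + t. Camera axes: x right, y down, z forward; pixel columns grow to the right and rows downward; lengths in m; the calibration is good to about 2 mm. A picture is of the moment at which its call begins. camera_info takes no time and is no camera call.
A pose or a line that the arm cannot do raises arm.MotionError and nothing moves.
- ticket.finish_job(): hands the job in; it is judged then, once.
Readings, each from a call of its own:
- arm.read_time(): time.
- arm.read_joint_positions(): joint angles.
- arm.read_dq(): joint speeds.
- arm.read_effort(): joint torques, N m.
- arm.read_tool_pos(): TCP position.
- arm.read_eef_rot(): TCP orientation.
- arm.read_ft_force(): force on the tool from outside, world axes, zero at the start.
- arm.read_wrist_torque(): the same for the moment, N m.
- arm.read_opening(): opening from 0.0 (shut) to 1.0 (fully open).
- arm.read_finger_force(): force on a finger pad.
Only numpy, scipy, OpenCV 4.12 (cv2) and the standard library are available. Lean on these libraries where they do the work, as an engineer would, in place of code of your own. Each camera call takes 0.05 s, during which the arm holds its last target. There are 200 camera calls.

## Task

Load the thermal soak box: lay the black finned attenuator in the white V block inside the open aluminium box, then close the box with its loose cover. Tilt the cover to tuck its tongue under the overhanging steel lip, then press the opposite edge down until the cover lies flat in its recess and the spring latch has snapped over it. Leave the other things on the bench where they stand.

Things in the scene. Friction and masses are not known exactly. Their poses are not given: they have to be found in the camera images.
- soak_box: Aluminium soak box fixed to the bench, open on top, 136 x 114 mm, 51 mm high (62 at the lip); feet stick out 14 mm at the sides, 8 mm high. Origin: on the bench under the box; z up, +x to the lip (the side away from the robot, give or take the box's yaw), -x to the latch, y along the lip. Cavity x -50..44, y -40..40 mm, floor at z = 6.
- recess_seat (a point): Where the cover's origin belongs when closed: box x = -4.5, y = 0, z = 47 mm (box axes). The recess round the cavity: ledge at z = 47, walls at box x = -58.5 and 59.5, y = -48.5 and 48.5, up to z = 51, level with the closed cover's top. So the cover has 1.5 mm play either way in x, 2.5 mm in y.
- lip_edge (a point): Middle of the lower free edge of the overhanging steel lip: box x = 50.5, y = 0, z = 56 mm (box axes). The lip spans the whole width (114 mm), top at z = 62. The slot under it is 9 mm high (ledge at 47) and 9 mm deep (wall at x = 59.5), open towards -x; a cover tilted up to 20 degrees still goes in.
- latch (a joint): Spring latch in the middle of the box's -x wall: m pushed back (towards box -x), 0 = shut (as at the start), at most 0.008. Nose 26 mm wide, underside at z = 52 mm, tip at box x = -52.5, its face sloping up and back to x = -58.5 at z = 64.5. Pressing the cover's edge down with some 8 to 12 N drives it back, then it snaps over. The cover's weight alone does not; housing to x = -100, z = 69.
- vee_mid (a point): Where the middle of the attenuator belongs: box x = -3, y = 0, z = 30 mm (box axes). Below it lies a white V block, 26 mm long in y and only 21 mm wide in x (10.5 mm either side), so fingers that hold the attenuator across pass beside it; its V (120 degrees, top at z = 21) runs along y and centres a 25 mm round; its foot (34 x 38 mm) is 9 mm above the bench, with screw heads to 12 mm.
- cover: The loose cover: aluminium plate 105 x 92 x 4 mm (x, y, z) with a tongue 60 mm wide and 10 mm long at +x; 0.13 to 0.25 kg. Origin: centre of the 105 x 92 plate's underside, z up. Starts flat on the bench, handle up, to the left or right of the box. Tucked in and let go, it rests with its -x edge on the latch's slope, some 8 degrees tilted.
- tongue_tip (a point): Middle of the tip of the cover's tongue: cover x = 62.5, y = 0, z = 2 mm (cover axes).
- handle_mid (a point): Middle of the cover's steel bow handle: cover x = 0, y = 0, z = 23 mm (cover axes). The bar is 10 mm thick (x), 62 mm long (y), from 18 to 28 mm above the cover's underside, on legs at y = -26 and 26: pinch it across x.
- latch_edge (a point): Middle of the top of the cover's edge far from the tongue, which goes under the latch: cover x = -52.5, y = 0, z = 4 mm (cover axes).
- attenuator_mid (a point): Centre of the black finned attenuator, a round lying along its own y: 69 mm long, 25 mm diameter over the fins (the middle 29 mm; grip it there, across), thinner at both ends; 0.06 to 0.13 kg. Starts on the bench (centre 12.5 mm up), on the other side of the box from the cover. Either end may point either way.
- attenuator: The same attenuator; its origin is 12.5 mm below its centre at the start, y along the round.
- waveguide: Bystander: bare aluminium waveguide section standing on its 42 mm square flange, 107 mm tall, easily knocked over; origin at the centre of its foot.
- horn: Bystander: small black horn antenna standing on its 40 x 46 mm mouth, 102 mm tall; origin at the centre of its foot.
- blue_box: Bystander: blue moulded box 56 x 80 x 47 mm (x, y, z); origin at the centre of its underside.
- torque_wrench: Bystander: grey wrench 20 x 139 x 14 mm lying along its y at the bench's front edge; origin under its middle.

How it is judged:
On the way, in this order (a step that is already met when the one before it is completed fails the run):
1. the attenuator lies in the V block, let go (x of attenuator_mid in the frame of soak_box between -0.006 and 0 m and y of attenuator_mid in the frame of soak_box between -0.008 and 0.008 m and z of attenuator_mid in the frame of soak_box between 0.027 and 0.033 m and angle between the y axis of attenuator_mid and the y axis of soak_box, either way round below 0.12 rad and contact force between the fingers and attenuator below 0.05 N), for 0.2 s.
2. the cover, still tilted with its latch edge up, has its tongue tucked under the lip (x of tongue_tip in the frame of soak_box above 0.0525 m and z of tongue_tip in the frame of soak_box between 0.044 and 0.056 m and y of tongue_tip in the frame of soak_box between -0.01 and 0.01 m and angle between the z axis of cover and the z axis of soak_box, either way round between 0.07 and 0.6 rad), for 0.1 s.
At the end, for the whole second after the job is handed in: Attenuator in the V block (middle within 3 mm across and in height, 8 mm along, 7 degrees); cover flat in its recess (within 2 mm of the seat and 1.7 degrees), tongue at least 2 mm under the lip, latch sprung back over its edge (within 1.5 mm of shut); all at rest (x of attenuator_mid in the frame of soak_box between -0.006 and 0 m and y of attenuator_mid in the frame of soak_box between -0.008 and 0.008 m and z of attenuator_mid in the frame of soak_box between 0.027 and 0.033 m and angle between the y axis of attenuator_mid and the y axis of soak_box, either way round below 0.12 rad and value of joint latch below 0.0015 m and z of cover in the frame of soak_box between 0.0445 and 0.049 m and x of cover in the frame of soak_box between -0.0075 and -0.0015 m and y of cover in the frame of soak_box between -0.005 and 0.005 m and angle between the z axis of cover and the z axis of soak_box, either way round below 0.03 rad and x of tongue_tip in the frame of soak_box above 0.0525 m and linear speed of each of cover, attenuator below 0.02 m/s); the robot touches nothing.
It fails at once if a bystander was moved by more than 20 mm or knocked over (distance of any of waveguide, horn, blue_box, torque_wrench from where it was at the start of the episode above 0.02 m or angle between any of waveguide, horn's own z axis and vertical above 0.35 rad).
It also fails if it takes over 58 s, if anything falls off the work surface, if the arm or the gripper's body presses on something with over 40 N, if the wrist force passes 120 N, or if a joint passes its speed limit or range.

## Working session

There is one attempt and no reset: what is moved stays moved. The work goes in short steps, each a Python script; the robot and the scene stay as the last script left them, time stands still between calls to the robot, and variables do not carry over. Pictures are saved under pics/ and viewed, at most 11 in all, crops included, and the job is handed in when it is done.

```bash
ls; mkdir -p pics; python3 - <<'E'
from station import arm, snapshot, camera_info
import cv2,numpy as np
for n in("top","side"):
    cv2.imwrite(f"pics/{n}0.png",cv2.resize(snapshot(n),(800,600),interpolation=cv2.INTER_CUBIC))
    c=camera_info(n);print(n,{k:np.round(v,4).tolist() for k,v in c.items()}); print(-np.array(c['R']).T@c['t'])
print(arm.read_eef_rot(),arm.read_time())
E
```

```text
pics
top {'fx': 397.8254, 'fy': 397.8254, 'cx': 252.61, 'cy': 192.0035, 'dist_coeffs': [-0.127, 0.0, 0.0, 0.0, 0.0], 'R': [[0.0227, -0.9997, 0.0043], [-0.9965, -0.0229, -0.0801], [0.0802, -0.0025, -0.9968]], 't': [-0.0312, 0.5402, 1.2724]}
[ 0.43690421 -0.01565056  1.31172678]
side {'fx': 459.1797, 'fy': 459.1797, 'cx': 260.891, 'cy': 190.1514, 'dist_coeffs': [-0.1639, 0.0, 0.0, 0.0, 0.0], 'R': [[0.8517, 0.524, -0.0073], [0.4396, -0.7219, -0.5345], [-0.2853, 0.452, -0.8452]], 't': [-0.4165, -0.2111, 1.4482]}
[ 0.86068708 -0.58870338  1.10807118]
[ 9.72647261e-01  2.32284204e-01 -2.92416969e-04 -1.12631573e-03] 0.1
```

View pics/top0.png

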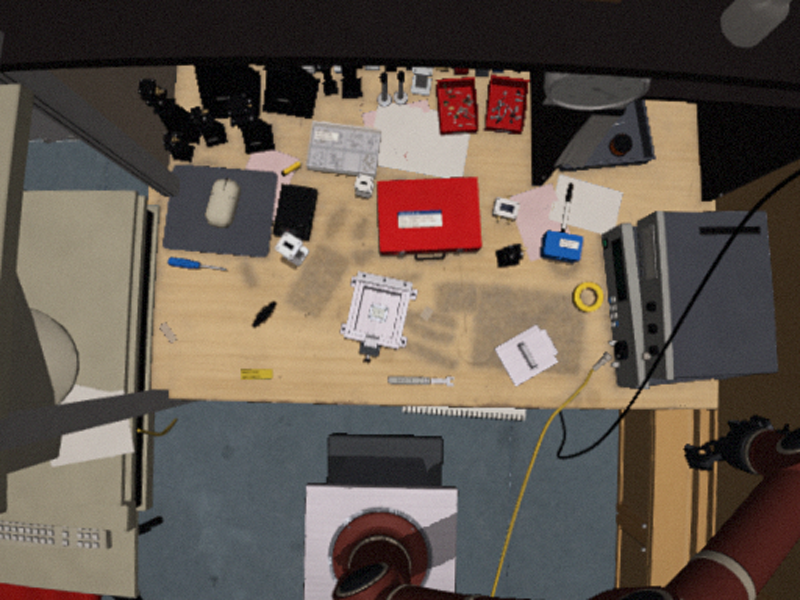

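View pics/side0.png

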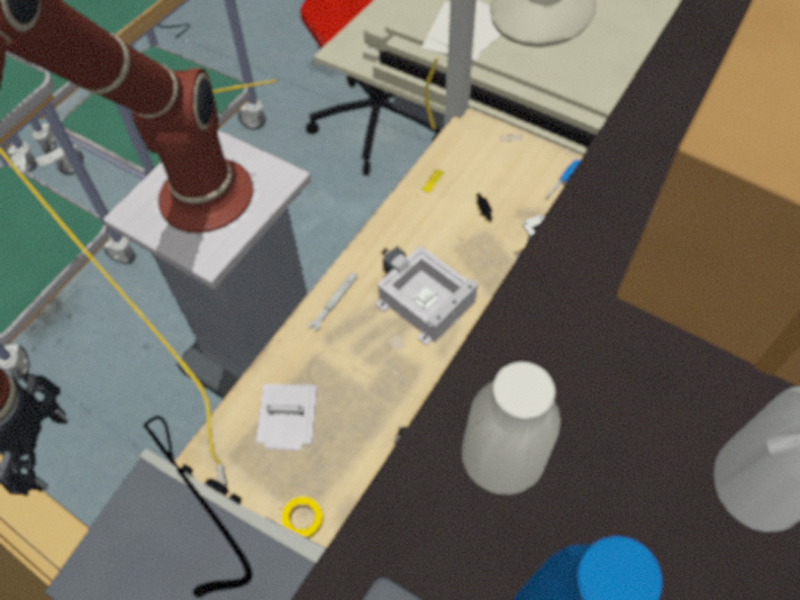

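The top view (800x600 scale) shows the box at (380,312), the cover at (527,355) on white paper to the right, the attenuator at (264,314), the horn at (509,255), the waveguide at (292,249), the blue box at (563,246) and the wrench at (420,380). In the side view the box is at (428,290), the cover at (287,412) and the attenuator at (484,206). Next I'll average frames and crop closer.

```bash
cat > h.py <<'E'
import cv2,numpy as np
from station import arm,snapshot,camera_info
def avg(n,k=6): return np.mean([snapshot(n).astype(float) for _ in range(k)],0).clip(0,255).astype(np.uint8)
def ray(n,px):
    c=camera_info(n);K=np.array([[c['fx'],0,c['cx']],[0,c['fy'],c['cy']],[0,0,1]]);R=np.array(c['R']);t=np.array(c['t'])
    u=cv2.undistortPoints(np.array(px,float).reshape(-1,1,2),K,np.array(c['dist_coeffs'])).reshape(-1,2)
    return -R.T@t,np.c_[u,np.ones(len(u))]@R
def plane(n,px,z):
    o,d=ray(n,px);return o+d*((z-o[2])/d[:,2])[:,None]
def tri(pt,ps):
    (o1,d1),(o2,d2)=ray("top",pt),ray("side",ps);out=[]
    for a,b in zip(d1,d2):
        a=a/np.linalg.norm(a);b=b/np.linalg.norm(b)
        s=np.linalg.lstsq(np.c_[a,-b],o2-o1,rcond=None)[0];p,q=o1+s[0]*a,o2+s[1]*b
        out.append([*((p+q)/2),np.linalg.norm(p-q)])
    return np.array(out)
def proj(n,X):
    c=camera_info(n);K=np.array([[c['fx'],0,c['cx']],[0,c['fy'],c['cy']],[0,0,1]])
    return cv2.projectPoints(np.array(X,float).reshape(-1,1,3),cv2.Rodrigues(np.array(c['R']))[0],np.array(c['t']),K,np.array(c['dist_coeffs']))[0].reshape(-1,2)
E
python3 - <<'E'
from h import *
for n,boxes in(("top",((212,168,64,64),(310,200,64,56),(145,175,50,50))),("side",((236,150,74,72),(158,236,50,56),(290,110,40,46)))):
    im=avg(n);cv2.imwrite(f"{n}_avg.png",im)
    (x,y,w,h)=boxes[0];a=cv2.resize(im[y:y+h,x:x+w],(w*8,h*8),interpolation=cv2.INTER_CUBIC)
    a=cv2.copyMakeBorder(a,0,600-h*8,0,0,cv2.BORDER_CONSTANT)
    r=[]
    for (x,y,w,h) in boxes[1:]:
        s=min(200/w*1.0,300/h);s=int((800-a.shape[1])/w) if True else s
        s=min(s,5);t=cv2.resize(im[y:y+h,x:x+w],(w*s,h*s),interpolation=cv2.INTER_CUBIC);print(n,(x,y),s)
        r.append(cv2.copyMakeBorder(t,0,300-t.shape[0],0,800-a.shape[1]-t.shape[1],cv2.BORDER_CONSTANT))
    cv2.imwrite(f"pics/{n}1.png",np.hstack([a,np.vstack(r)]))
E
```

```text
top (310, 200) 4
top (145, 175) 5
side (158, 236) 4
side (290, 110) 5
```

View pics/top1.png

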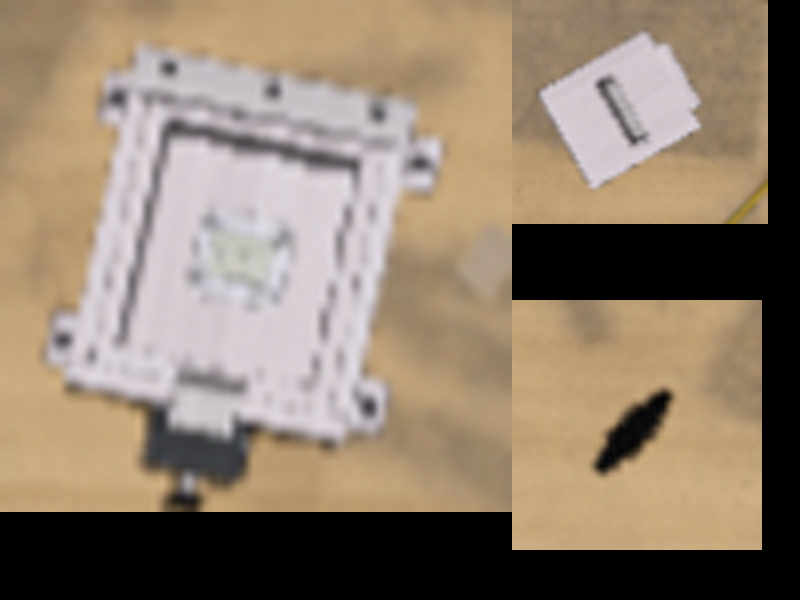

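View pics/side1.png

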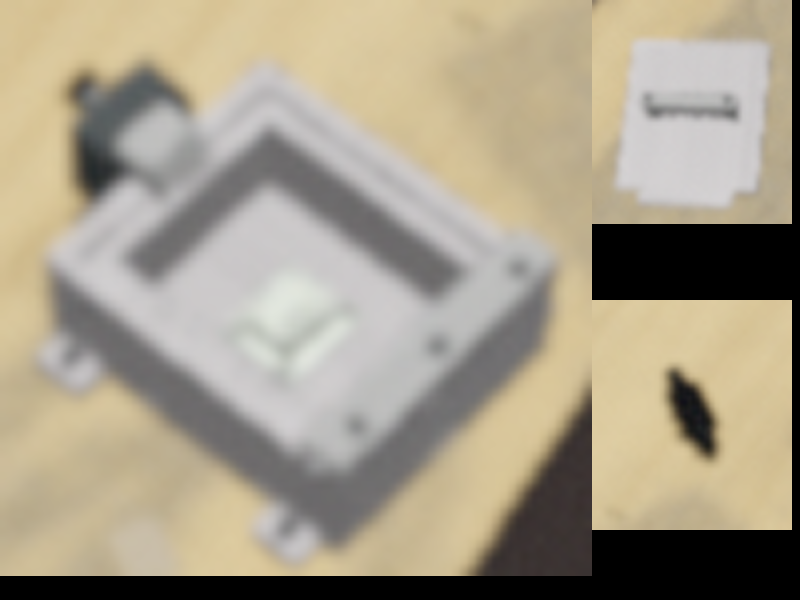

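The crops show these pixel positions (crop scale):
- **Box, top view:** lip screws at (168,68), (272,90) and (378,113), lip corners at (140,47) and (413,105), latch-side corners at (66,385) and (343,440).
- **Box, side view:** lip screws at (519,267), (437,345) and (355,425).
- **Cover:** tongue points up and right.
- **Attenuator:** lies diagonally.

Next I'll measure these.

```bash
cat > meas.py <<'E'
from h import *
def cp(o,pts,s): return (np.array(pts,float)+.5)/s-.5+np.array(o,float)
def bl(n,lo_hi,roi,inv=False):
    im=cv2.imread(f"{n}_avg.png");x,y,w,h=roi
    c=cv2.resize(im[y:y+h,x:x+w],None,fx=8,fy=8,interpolation=cv2.INTER_CUBIC)
    return c
def biggest(m,roi):
    cs,_=cv2.findContours(m,cv2.RETR_EXTERNAL,cv2.CHAIN_APPROX_NONE);c=max(cs,key=cv2.contourArea)
    return (c.reshape(-1,2)+.5)/8-.5+np.array(roi[:2])
def edge(c,a,b,tol=1.0,f=(.15,.85)):
    a,b=np.array(a,float),np.array(b,float);d=(b-a);L=np.linalg.norm(d);d/=L;n=np.array([-d[1],d[0]])
    s=(c-a)@d/L;k=(s>f[0])&(s<f[1])&(abs((c-a)@n)<tol)
    vx,vy,x,y=cv2.fitLine(c[k].astype(np.float32),cv2.DIST_HUBER,0,.01,.01).ravel();return np.cross([x,y,1],[x+vx,y+vy,1]),k.sum()
def inter(l,m): p=np.cross(l,m);return p[:2]/p[2]
def quad(c,P,tol=1.2):
    L=[];
    for i in range(len(P)):
        l,k=edge(c,P[i],P[(i+1)%len(P)],tol);L.append(l);assert k>15,(i,k)
    return np.array([inter(L[i-1],L[i]) for i in range(len(P))])
E
python3 - <<'E'
from meas import *
np.set_printoptions(precision=4,suppress=True)
def sat(c):return cv2.cvtColor(c,cv2.COLOR_BGR2HSV)[...,1]
# cover
C={}
R={"top":(310,200,64,56),"side":(158,236,50,56)}
# corner order: (-x,+y),(+x,+y),(+x,-y),(-x,-y)
P={"top":cp((310,200),[(28,95),(138,33),(188,125),(82,187)],4),"side":cp((158,236),[(176,42),(164,190),(24,188),(43,40)],4)}
for n in R:
    c=bl(n,0,R[n]);s=sat(c);m=((s<40)*255).astype(np.uint8)
    ct=biggest(m,R[n]);print(n,"sat",np.percentile(s,[5,50,95]),"contour ok",len(ct))
    try:
        C[n]=quad(ct,P[n],1.6);print(C[n]-P[n]);X=plane(n,C[n],.004);print(X,[np.linalg.norm(X[i]-X[i-1]) for i in range(4)])
    except AssertionError as e: print("fail",e)
# attenuator
A={}
for n,r in(("top",(145,175,50,50)),("side",(290,110,40,46))):
    c=bl(n,0,r);m=((c.max(2)<70)*255).astype(np.uint8);ct=biggest(m,r)
    M=cv2.moments(ct.astype(np.float32));A[n]=np.array([[M['m10']/M['m00'],M['m01']/M['m00']]])
    vx,vy,_,_=cv2.fitLine(ct.astype(np.float32),cv2.DIST_L2,0,.01,.01).ravel()
    X=plane(n,[A[n][0]-8*np.array([vx,vy]),A[n][0],A[n][0]+8*np.array([vx,vy])],.0125);d=X[2]-X[0]
    rr=cv2.minAreaRect(ct.astype(np.float32));print("att",n,X[1],np.degrees(np.arctan2(d[1],d[0])),rr[1],"rect ctr",plane(n,[rr[0]],.0125))
print("att tri",tri(A["top"],A["side"]))
if len(C)==2: print("cover tri",tri(C["top"],C["side"]))
# box
t=cp((212,168),[(168,68),(272,90),(378,113)],8);s=cp((236,150),[(519,267),(437,345),(355,425)],8)
print("screws",tri(t,s));print(plane("top",t,.062),plane("side",s,.062))
print("lip outer top",plane("top",cp((212,168),[(140,47),(413,105)],8),.062))
print("lip outer side",plane("side",cp((236,150),[(550,255),(330,470)],8),.062))
print("latch corners top",plane("top",cp((212,168),[(66,385),(343,440)],8),.051))
print("latch corners side",plane("side",cp((236,150),[(268,65),(50,255)],8),.051))
# handle
print("handle top",plane("top",cp((310,200),[(109,109)],4),.028),"side",plane("side",cp((158,236),[(99,100)],4),.028))
E
```

```text
top sat [ 11.  81. 100.] contour ok 848
fail (1, np.int64(11))
side sat [ 2. 25. 76.] contour ok 1174Traceback (most recent call last):
  File "<stdin>", line 13, in <module>
  File "meas.py", line 18, in quad
    l,k=edge(c,P[i],P[(i+1)%len(P)],tol);L.append(l);assert k>15,(i,k)
        ~~~~^^^^^^^^^^^^^^^^^^^^^^^^^^^^
  File "meas.py", line 13, in edge
    vx,vy,x,y=cv2.fitLine(c[k].astype(np.float32),cv2.DIST_HUBER,0,.01,.01).ravel();return np.cross([x,y,1],[x+vx,y+vy,1]),k.sum()
              ~~~~~~~~~~~^^^^^^^^^^^^^^^^^^^^^^^^^^^^^^^^^^^^^^^^^^^^^^^^^^
cv2.error: OpenCV(4.12.0) /io/opencv/modules/imgproc/src/linefit.cpp:50: error: (-215:Assertion failed) count > 0 in function 'fitLine2D_wods'
```

```bash
cat > m2.py <<'E'
from meas import *
np.set_printoptions(precision=4,suppress=True)
def sat(c):return cv2.cvtColor(c,cv2.COLOR_BGR2HSV)[...,1]
C={};T={}
R={"top":(310,200,64,56),"side":(158,236,50,56)}
P={"top":cp((310,200),[(28,95),(138,33),(188,125),(82,187)],4),"side":cp((158,236),[(176,42),(164,190),(24,188),(43,40)],4)}
for n in R:
    c=bl(n,0,R[n]);s=sat(c);th,m=cv2.threshold(s,0,255,cv2.THRESH_BINARY_INV+cv2.THRESH_OTSU)
    m=cv2.morphologyEx(m,cv2.MORPH_OPEN,np.ones((9,9)))
    ct=biggest(m,R[n]);p=P[n]
    e=[edge(ct,p[0],p[1],2),edge(ct,p[2],p[3],2),edge(ct,p[3],p[0],2)]
    a,b=inter(e[0][0],e[2][0]),inter(e[1][0],e[2][0]);C[n]=np.array([a,b])   # latch corners +y,-y
    d=(p[1]+p[2]-p[0]-p[3])/2;d/=np.linalg.norm(d);tip=(p[1]+p[2])/2+d*3   # tongue tip edge near
    u=(p[2]-p[1]);tl=edge(ct,tip-u*.3,tip+u*.3,1.6,(.1,.9))
    mid=np.cross([*(a+b)/2,1],[*((a+b)/2+d),1]);T[n]=inter(tl[0],mid)[None]
    X=plane(n,np.vstack([C[n],T[n]]),.004);w=X[0]-X[1]
    print(n,th,[k[1] for k in e],tl[1],X,"width",np.linalg.norm(w),"len",np.linalg.norm(X[2]-(X[0]+X[1])/2),"yaw",np.degrees(np.arctan2(w[1],w[0]))-90,
     [np.degrees(np.arctan2(*(plane(n,[inter(k[0],[1,0,-p[:,0].mean()-.1]) if 0 else p0],.004)[0][:2][::-1]))) for k,p0 in []])
print("cover tri",tri(np.vstack([C["top"],T["top"]]),np.vstack([C["side"],T["side"]])))
A={}
for n,r in(("top",(145,175,50,50)),("side",(290,110,40,46))):
    c=bl(n,0,r);m=((c.max(2)<80)*255).astype(np.uint8);ct=biggest(m,r)
    M=cv2.moments(ct.astype(np.float32));A[n]=np.array([[M['m10']/M['m00'],M['m01']/M['m00']]])
    vx,vy,_,_=cv2.fitLine(ct.astype(np.float32),cv2.DIST_L2,0,.01,.01).ravel()
    X=plane(n,[A[n][0]-8*np.array([vx,vy]),A[n][0],A[n][0]+8*np.array([vx,vy])],.0125);d=X[2]-X[0]
    rr=cv2.minAreaRect(ct.astype(np.float32));print("att",n,X[1],np.degrees(np.arctan2(d[1],d[0])),rr[1],"rect ctr",plane(n,[rr[0]],.0125))
print("att tri",tri(A["top"],A["side"]))
t=cp((212,168),[(168,68),(272,90),(378,113)],8);s=cp((236,150),[(519,267),(437,345),(355,425)],8)
print("screws",tri(t,s));print(plane("top",t,.062),plane("side",s,.062))
print("lip outer top",plane("top",cp((212,168),[(140,47),(413,105)],8),.062))
print("lip outer side",plane("side",cp((236,150),[(550,255),(330,470)],8),.062))
print("latch corners top",plane("top",cp((212,168),[(66,385),(343,440)],8),.051))
print("latch corners side",plane("side",cp((236,150),[(268,65),(50,255)],8),.051))
print("handle top",plane("top",cp((310,200),[(109,109)],4),.028),"side",plane("side",cp((158,236),[(99,100)],4),.028))
E
python3 m2.py
```

```text
top 50.0 [np.int64(154), np.int64(150), np.int64(130)] 90 [[ 0.4454 -0.2269  0.004 ]
 [ 0.3666 -0.2758  0.004 ]
 [ 0.4653 -0.3523  0.004 ]] width 0.09273852000465409 len 0.11709544966428155 yaw -58.155830886926665 []
side 34.0 [np.int64(207), np.int64(207), np.int64(186)] 74 [[ 0.4468 -0.2266  0.004 ]
 [ 0.3685 -0.2763  0.004 ]
 [ 0.468  -0.3528  0.004 ]] width 0.09266600872993944 len 0.11798570955811208 yaw -57.6119858304057 []
cover tri [[ 0.4459 -0.2267  0.003   0.0012]
 [ 0.367  -0.2759  0.0016  0.0012]
 [ 0.4661 -0.3526  0.0006  0.0018]]
att top [0.506  0.2559 0.0125] -41.111238685109285 (6.473209381103516, 20.623851776123047) rect ctr [[0.506  0.2559 0.0125]]
att side [0.5086 0.2548 0.0125] -40.729772748047 (16.936058044433594, 5.760473251342773) rect ctr [[0.5085 0.2553 0.0125]]
att tri [[0.5068 0.2571 0.0089 0.0015]]
screws [[ 0.587   0.046   0.0623  0.0011]
 [ 0.5789  0.0045  0.0622  0.0003]
 [ 0.571  -0.0373  0.0628  0.0011]]
[[ 0.5866  0.0458  0.062 ]
 [ 0.5788  0.0044  0.062 ]
 [ 0.5706 -0.0376  0.062 ]] [[ 0.5874  0.0465  0.062 ]
 [ 0.579   0.0048  0.062 ]
 [ 0.5712 -0.0365  0.062 ]]
lip outer top [[ 0.5947  0.0571  0.062 ]
 [ 0.5741 -0.0514  0.062 ]]
lip outer side [[ 0.594   0.0563  0.062 ]
 [ 0.5729 -0.0556  0.062 ]]
latch corners top [[ 0.4607  0.0833  0.051 ]
 [ 0.4416 -0.0268  0.051 ]]
latch corners side [[ 0.4663  0.0821  0.051 ]
 [ 0.4439 -0.0266  0.051 ]]
handle top [[ 0.4332 -0.2943  0.028 ]] side [[ 0.4362 -0.2976  0.028 ]]
```

```bash
cat > r.py <<'E'
from h import *
from scipy.spatial.transform import Rotation as Ro
BC=np.array([.5185,.0149,0]);BY=np.radians(-10.9)
Bx=np.array([np.cos(BY),np.sin(BY),0]);By=np.array([-np.sin(BY),np.cos(BY),0])
RB=Ro.from_euler('z',BY)
def box(x,y,z): return BC+RB.apply([x,y,z])
def inbox(p): return RB.inv().apply(np.array(p)-BC)
def down(th):   # th: world angle of tool y, tool z down
    y=np.array([np.cos(th),np.sin(th),0]);z=np.array([0,0,-1.]);return Ro.from_matrix(np.c_[np.cross(y,z),y,z])
def st(m=""): print(m,"t%.1f"%arm.read_time(),"p",np.round(arm.read_tool_pos(),4),"f",np.round(arm.read_ft_force(),1),"op %.3f"%arm.read_opening(),"ff %.1f"%arm.read_finger_force())
E
python3 - <<'E'
from r import *
from meas import cp
np.set_printoptions(precision=4,suppress=True)
print("vee top",inbox(plane("top",cp((212,168),[(240,257)],8),.012)[0]))
S=lambda p:(np.array(p)+.5)/1.5625-.5
print("instr",tri([S((660,380)),S((625,385))],[S((148,452)),S((148,452))]))
q=np.array(arm.read_joint_positions())
p0=arm.read_tool_pos();o=arm.read_eef_rot()
for nm,p,r in(("up",[.3,-.55,.42],Ro.from_quat(o)),("att",[.507,.2555,.25],down(np.radians(49))),("att low",[.507,.2555,.077],down(np.radians(49))),("att180",[.507,.2555,.077],down(np.radians(-131))),
  ("vee",box(-3,0,.096),down(BY)),("vee180",box(-3,0,.096),down(BY+np.pi)),("cov",[.435,-.297,.08],down(np.radians(-58))),("cov180",[.435,-.297,.08],down(np.radians(122))),
  ("tuck",box(-.02,0,.16),RB*Ro.from_euler('y',15,degrees=True)*down(0)),("tuck180",box(-.02,0,.16),RB*Ro.from_euler('y',15,degrees=True)*down(np.pi))):
    s=arm.ik(list(p),list(r.as_quat()));print(nm,None if s is None else np.round(s,2))
E
```

```text
vee top [-0.0033  0.0012  0.012 ]
instr [[ 0.3915 -0.4996  0.2156  0.0015]
 [ 0.365  -0.4793  0.1352  0.0393]]
up [ 1.04  0.5  -0.01  1.3   0.01  1.34 -0.07]
att [-0.01  0.67 -0.83  1.72  0.57  1.01 -0.19]
att low [-0.27  0.83 -0.39  1.85  0.54  0.57 -0.15]
att180 [-0.68  0.82  0.27  1.86 -0.41  0.52 -2.41]
vee None
vee180 None
cov [ 0.57  0.76 -0.02  1.97  0.03  0.41 -0.48]
cov180 [ 0.18  0.85  0.61  1.99 -0.88  0.59 -2.75]
tuck [ 0.17  0.69 -0.36  1.84  0.18  0.9  -0.46]
tuck180 [ 0.58  0.97 -1.15  1.83  0.76  1.2   2.08]
```

```bash
python3 - <<'E'
from r import *
o=arm.read_eef_rot()
arm.movep([.3,-.55,.42],list(o));st("up")
a=np.radians(49);q=list(down(a).as_quat());A=np.array([.507,.2555])
arm.movep([.5,.15,.35],q);st();print(np.round(arm.read_joint_positions(),2))
arm.movep([*A,.2],q);arm.move_gripper(.62);st("above")
cv2.imwrite("pics/a.png",avg("top",2))
arm.line_to([*A,.078],.1);st("low")
arm.move_gripper(.0,30);st("grip");print(np.round(arm.read_joint_positions(),2))
E
```

```text
up t1.2 p [ 0.3    -0.5498  0.421 ] f [ 0.2  0.2 -0.3] op 0.997 ff 0.0
 t3.8 p [0.5006 0.1488 0.3499] f [ 0.   0.1 -0.2] op 0.997 ff 0.0
[ 0.2   0.47 -0.8   1.71  0.37  1.13  0.15]
above t5.0 p [0.5073 0.2551 0.2006] f [0.1 0.  0.4] op 0.618 ff 0.0
low t6.5 p [0.5073 0.2558 0.0787] f [-0.8 -0.1  0.8] op 0.622 ff 0.0
grip t6.9 p [0.5073 0.2556 0.0786] f [-0.3 -0.2  4.2] op 0.275 ff 29.8
[-0.17  0.86 -0.54  1.85  0.71  0.64 -0.3 ]
```

```bash
python3 - <<'E'
from r import *
arm.line_to([.507,.2555,.22],.25);st("lift")
q=list(down(BY).as_quat());p=box(-.003,0,0)
arm.movep([p[0],p[1],.2],q);st("above");print(np.round(arm.read_joint_positions(),2))
arm.line_to([p[0],p[1],.103],.12);st()
for z in(.099,.0975,.0965):
    arm.line_to([p[0],p[1],z],.05);st()
    if arm.read_ft_force()[2]>6: break
im=np.hstack([cv2.resize(avg("top",3)[168:232,212:276],(400,400),interpolation=cv2.INTER_CUBIC),cv2.resize(avg("side",3)[140:220,240:320],(400,400),interpolation=cv2.INTER_CUBIC)])
cv2.imwrite("pics/b.png",im)
E
```

```text
lift t7.6 p [0.5064 0.2545 0.2185] f [ 0.8  0.3 -2. ] op 0.275 ff 29.5
above t8.5 p [0.5156 0.0177 0.1997] f [-0.5  0.9 -2.1] op 0.273 ff 29.5
[ 0.23  0.58 -0.45  1.92  0.37  0.72 -0.63]
 t9.5 p [0.5161 0.0159 0.1035] f [-0.6 -0.3 -0.8] op 0.274 ff 29.5
 t9.7 p [0.5156 0.0154 0.0993] f [ 0.7  0.1 -0.6] op 0.278 ff 29.5
 t10.0 p [0.5155 0.0154 0.0975] f [ 0.2 -0.4 -2.2] op 0.277 ff 29.5
 t10.2 p [0.5157 0.0155 0.0967] f [-0.5  0.   0.7] op 0.273 ff 29.7
```

View pics/b.png

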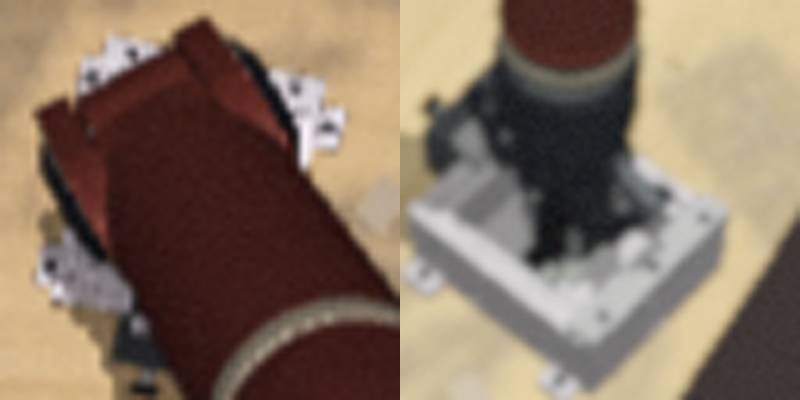

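The side crop shows the fingers inside the box over the V block; the arm hides it from the top camera. I'll lower it to contact, release and look.

```bash
python3 - <<'E'
from r import *
p=box(-.003,0,0)
for z in(.0955,.0945,.0935):
    if np.mean([arm.read_ft_force()[2] for _ in range(1)])>3: break
    arm.line_to([p[0],p[1],z],.05);arm.pause(.1);st()
arm.move_gripper(.5);st("open")
arm.line_to([p[0],p[1],.2],.2);st()
c=np.array([.435,-.297])
arm.movep([c[0]+.02,c[1]+.03,.26],list(down(np.radians(-58)).as_quat()));st();print(np.round(arm.read_joint_positions(),2))
t,s=avg("top",4),avg("side",4);cv2.imwrite("t2.png",t);cv2.imwrite("s2.png",s)
cv2.imwrite("pics/c.png",np.hstack([cv2.resize(t[168:232,212:276],(400,400),interpolation=cv2.INTER_CUBIC),cv2.resize(s[150:222,236:308],(400,400),interpolation=cv2.INTER_CUBIC)]))
from meas import biggest
X={}
for n,im,r in(("top",t,(232,188,24,26)),("side",s,(262,176,24,26))):
    x,y,w,h=r;c=cv2.resize(im[y:y+h,x:x+w],None,fx=8,fy=8,interpolation=cv2.INTER_CUBIC)
    ct=biggest(((c.max(2)<80)*255).astype(np.uint8),r);R=cv2.minAreaRect(ct.astype(np.float32))
    X[n]=[R[0]];v=cv2.fitLine(ct.astype(np.float32),cv2.DIST_L2,0,.01,.01).ravel()[:2]
    P=plane(n,[np.array(R[0])-5*v,R[0],np.array(R[0])+5*v],.03);d=P[2]-P[0];print(n,R,np.round(inbox(P[1]),4),"axis-boxY",np.degrees(np.arctan2(d[1],d[0])-BY)-90)
T=tri(X["top"],X["side"])[0];print(np.round(inbox(T[:3]),4),T[3])
E
```

```text
t10.9 p [0.5157 0.0155 0.0965] f [-2.2 -0.4  8.6] op 0.273 ff 30.5
open t11.2 p [0.5155 0.0155 0.0952] f [ 0.1 -0.8 -0.7] op 0.505 ff 0.0
 t11.9 p [0.5149 0.0151 0.1993] f [-0.1 -0.1 -0.5] op 0.501 ff 0.0
 t13.0 p [ 0.4557 -0.2648  0.2594] f [0.3 0.  0. ] op 0.501 ff 0.0
[ 0.68  0.49 -0.29  1.83  0.18  0.85 -0.7 ]
top ((241.30935668945312, 199.53216552734375), (20.260732650756836, 6.186393737792969), 10.784297943115234) [-0.004   0.0014  0.03  ] axis-boxY -179.67765168294238
side ((273.2187805175781, 184.90625), (6.363960266113281, 21.124814987182617), 45.0) [-0.0025  0.0053  0.03  ] axis-boxY 1.0648988077833792
[-0.0028  0.0027  0.0323] 0.003831646665307481
```

View pics/c.png

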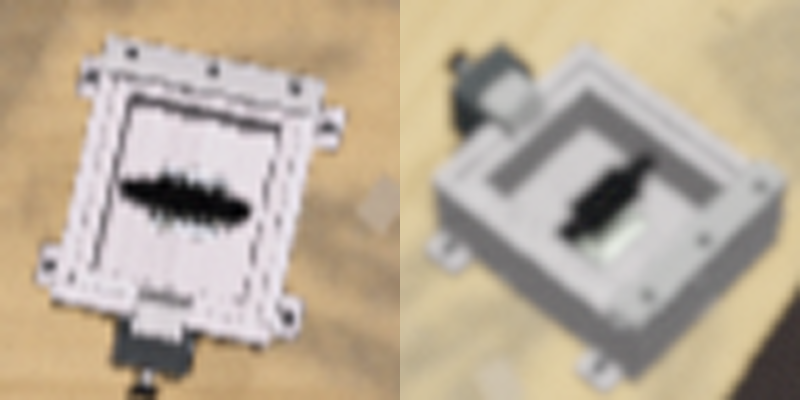

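The attenuator now lies in the V: top crop (185,200), and in box axes about x −3, y +2, z 32 mm, aligned to 1°. Next is the cover.

```bash
python3 - <<'E'
from r import *
c=np.array([.435,-.297]);q=list(down(np.radians(-58)).as_quat())
arm.movep([*c,.16],q);st("above")
arm.line_to([*c,.081],.1);st("low")
arm.move_gripper(0,70);st("grip")
arm.line_to([*c,.13],.1);st("lift")
arm.line_to([*c,.24],.2);arm.pause(.2);st("lift");print(arm.read_wrist_torque())
t,s=avg("top",3),avg("side",3)
cv2.imwrite("pics/d.png",np.hstack([cv2.resize(t[180:270,290:390],(440,400),interpolation=cv2.INTER_CUBIC),cv2.resize(s[190:290,150:240],(360,400),interpolation=cv2.INTER_CUBIC)]))
E
```

```text
above t13.9 p [ 0.4357 -0.2968  0.1603] f [ 0.1 -0.7  0.7] op 0.499 ff 0.0
low t14.9 p [ 0.4355 -0.2972  0.0816] f [-0.9 -1.   0.2] op 0.501 ff 0.0
grip t15.3 p [ 0.4353 -0.2973  0.0817] f [-2.4  0.3  6. ] op 0.096 ff 69.2
lift t15.9 p [ 0.4345 -0.2968  0.1296] f [-0.5  0.2 -2.2] op 0.094 ff 68.3
lift t16.8 p [ 0.4343 -0.2966  0.2384] f [ 0.4 -0.8 -1.5] op 0.097 ff 68.3
[0.0599378  0.039711   0.06305386]
```

View pics/d.png

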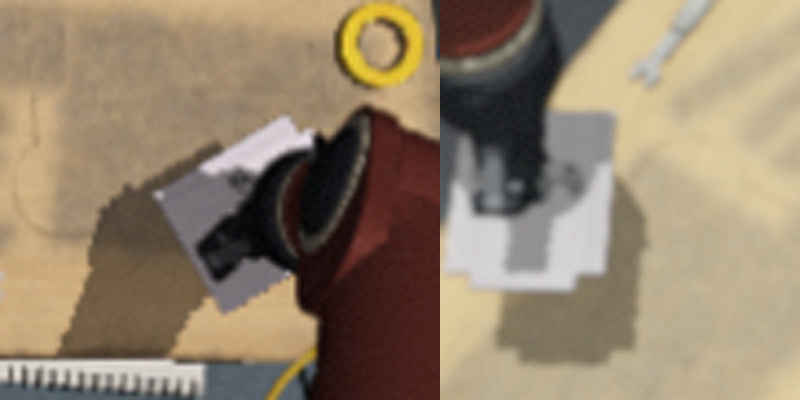

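```bash
cat >> r.py <<'E'
H=.0817
def tuck(x,y,z,th):
    R=RB*Ro.from_euler('y',th);o=box(x,y,z)-R.apply([.0625,0,.002])
    return list(o+R.apply([0,0,H])),list((R*down(0)).as_quat())
def tip():  # where the tongue tip should be, box axes, tilt deg
    R=Ro.from_quat(arm.read_eef_rot())*down(0).inv();p=np.array(arm.read_tool_pos())
    t=inbox(p+R.apply([.0625,0,.002-H]));e=(RB.inv()*R).as_euler('xyz',degrees=True);print("tip",np.round(t,4),"rpy",np.round(e,2));return t
E
python3 - <<'E'
from r import *
th=np.radians(15)
p,q=tuck(.035,0,.1,th)
arm.movep([p[0],p[1],.26],q);st();tip();print(np.round(arm.read_joint_positions(),2))
arm.line_to(p,.15);tip()
p,q=tuck(.035,0,.053,th);arm.line_to(p,.1,q);arm.pause(.1);st();tip()
t,s=avg("top",3),avg("side",4);cv2.imwrite("s3.png",s)
cv2.imwrite("pics/e.png",np.hstack([cv2.resize(t[160:240,205:285],(400,400),interpolation=cv2.INTER_CUBIC),cv2.resize(s[140:220,235:315],(400,400),interpolation=cv2.INTER_CUBIC)]))
E
```

```text
t18.3 p [0.5139 0.0133 0.2596] f [-0.4 -0.7 -2.2] op 0.099 ff 68.3
tip [ 0.0355 -0.0029  0.1665] rpy [-0.16 14.99 -0.26]
[ 0.31  0.61 -0.56  1.71  0.23  1.16 -0.52]
tip [ 0.0356 -0.0006  0.1004] rpy [ 0.   14.97 -0.09]
 t19.6 p [0.5144 0.016  0.147 ] f [-0.1  0.8 -1.8] op 0.100 ff 68.3
tip [0.0357 0.0004 0.0539] rpy [3.00e-02 1.49e+01 1.00e-02]
```

View pics/e.png

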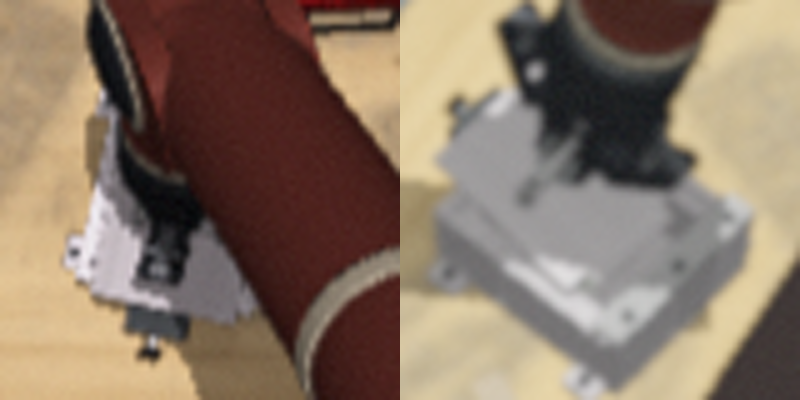

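The side crop shows the tilted cover over the box with its tongue short of the lip (tongue about (590,280)). The top crop shows the latch-edge corners at (93,293) and (250,316). I'll check lateral alignment from those, then slide it in.

```bash
python3 - <<'E'
from r import *
px=(np.array([(93,293),(250,316)])+.5)/5-.5+[205,160]
for r in plane("top",px,.085): print(np.round(inbox(r),4))
th=np.radians(15)
for x in(.045,.050,.053,.056):
    p,q=tuck(x,0,.0515,th);arm.line_to(p,.06,q);arm.pause(.1);st();tip()
    if np.linalg.norm(arm.read_ft_force()-np.array([0,0,-2]))>10: break
E
```

```text
[-0.0751  0.0417  0.085 ]
[-0.0684 -0.0558  0.085 ]
 t20.4 p [0.5235 0.014  0.1446] f [-0.4 -0.1 -2.2] op 0.096 ff 68.3
tip [0.0448 0.     0.0514] rpy [-0.   15.03 -0.  ]
 t20.8 p [0.5285 0.013  0.1447] f [ 1.3  0.2 -1.7] op 0.095 ff 68.3
tip [0.0499 0.     0.0515] rpy [ 0.   15.01  0.  ]
 t21.1 p [0.5315 0.0124 0.1447] f [-1.5  0.4 -2.4] op 0.099 ff 68.3
tip [ 0.053  -0.      0.0515] rpy [-0. 15.  0.]
 t21.5 p [0.5344 0.0118 0.1446] f [ 0.8 -0.  -2.2] op 0.100 ff 68.3
tip [ 0.056  -0.      0.0515] rpy [-0.   15.01 -0.  ]
```

```bash
python3 - <<'E'
from r import *
px=(np.array([(37,160)])+.5)/5-.5+[235,140]
print("e side corner",np.round(inbox(plane("side",px,.085)[0]),4))
t,s=avg("top",6),avg("side",6);cv2.imwrite("t4.png",t);cv2.imwrite("s4.png",s)
cv2.imwrite("pics/f.png",np.hstack([cv2.resize(t[185:235,212:262],(400,400),interpolation=cv2.INTER_CUBIC),cv2.resize(s[145:215,238:308],(400,400),interpolation=cv2.INTER_CUBIC)]))
R=RB*Ro.from_euler('y',np.radians(15));o=box(.056,0,.0515)-R.apply([.0625,0,.002])
X=[o+R.apply(v) for v in([-.0525,.046,.004],[-.0525,-.046,.004],[.0525,-.046,.004],[.0525,.046,.004])]
print("pred top",((proj("top",X)-[212,185]+.5)*8-.5).round());print("pred side",((proj("side",X)-[238,145]+.5)*400/70-.5).round()+[400,0])
E
```

```text
e side corner [-0.0705 -0.0466  0.085 ]
pred top [[ 94. 215.]
 [327. 265.]
 [381.  16.]
 [154. -33.]]
pred side [[581.  58.]
 [451. 174.]
 [610. 328.]
 [737. 206.]]
```

View pics/f.png

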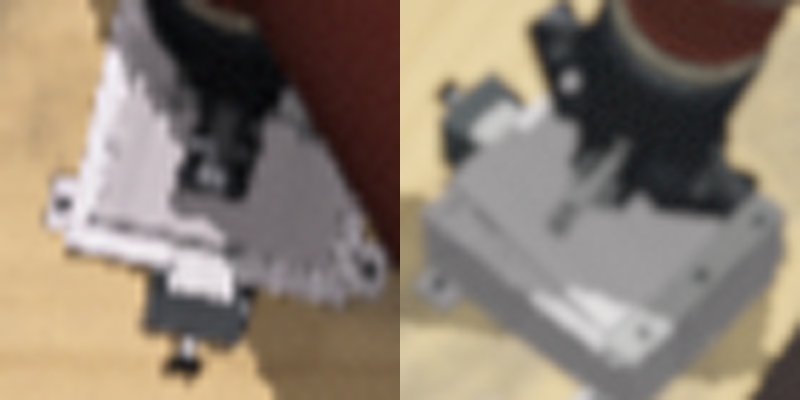

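The top crop shows the cover's latch edge with its left corner at (90,215), against a prediction of (94,215), so it is laterally within about 1 mm. The side crop shows the tongue under the lip. I'll lower it onto the ledge, reduce the tilt and release.

```bash
python3 - <<'E'
from r import *
def go(x,z,d):
    p,q=tuck(x,0,z,np.radians(d));arm.line_to(p,.05,q);arm.pause(.1);st(f"{x} {z} {d}");return np.array(arm.read_ft_force())+[0,0,2]
x=.0572;go(x,.0505,14)
for z in(.0497,.0490,.0483):
    if go(x,z,14)[2]>4: break
for d in(12,10.5,9.5,8.8):
    f=go(x,z,d)
    if np.linalg.norm(f)>8: break
tip()
E
```

```text
0.0572 0.0505 14 t22.4 p [0.5341 0.0119 0.143 ] f [ 0.9  0.2 -1.7] op 0.094 ff 68.3
0.0572 0.0497 14 t22.8 p [0.5341 0.012  0.1422] f [-0.6 -0.4 -1.2] op 0.097 ff 68.4
0.0572 0.049 14 t23.1 p [0.5341 0.0123 0.1414] f [-0.5  1.5 -1.7] op 0.100 ff 68.3
0.0572 0.0483 14 t23.5 p [0.5339 0.0123 0.1409] f [-1.1  2.3  0.2] op 0.094 ff 68.5
0.0572 0.0483 12 t23.8 p [0.5307 0.0129 0.1395] f [-1.1  2.4  0.4] op 0.097 ff 68.8
0.0572 0.0483 10.5 t24.2 p [0.5289 0.0132 0.1382] f [-0.4  3.6  0.5] op 0.097 ff 68.8
0.0572 0.0483 9.5 t24.5 p [0.5275 0.0134 0.1373] f [ 0.1  3.4 -0.6] op 0.094 ff 68.7
0.0572 0.0483 8.8 t24.9 p [0.5263 0.0136 0.1367] f [ 0.2  4.2 -0.2] op 0.095 ff 68.7
tip [0.0575 0.0003 0.0484] rpy [0.03 8.77 0.01]
```

```bash
python3 - <<'E'
from r import *
y=0
for y in(.001,.002,.003):
    p,q=tuck(.0575,y,.0483,np.radians(8.8));arm.line_to(p,.04,q);arm.pause(.1);st(f"y{y}")
    f=RB.inv().apply(arm.read_ft_force())
    if f[1]<1.5: break
arm.move_gripper(.35);arm.pause(.3);st("open");R=Ro.from_quat(arm.read_eef_rot())
p=np.array(arm.read_tool_pos());arm.line_to(list(p-R.apply([0,0,.06])),.15);st("back")
arm.movep(list(box(-.2,0,.3)),list(down(BY).as_quat()));arm.move_gripper(0,40);st()
t,s=avg("top",6),avg("side",6);cv2.imwrite("t5.png",t);cv2.imwrite("s5.png",s)
cv2.imwrite("pics/g.png",np.hstack([cv2.resize(t[168:232,212:276],(400,400),interpolation=cv2.INTER_CUBIC),cv2.resize(s[145:217,236:308],(400,400),interpolation=cv2.INTER_CUBIC)]))
E
```

```text
y0.001 t25.2 p [0.5264 0.0139 0.1366] f [ 0.1  1.6 -0.4] op 0.094 ff 68.8
y0.002 t25.6 p [0.5265 0.0144 0.1365] f [ 0.2 -1.1  0.7] op 0.094 ff 68.7
open t26.2 p [0.5267 0.0154 0.1366] f [-0.3 -0.3  0.1] op 0.351 ff 0.0
back t26.8 p [0.5352 0.0135 0.1956] f [-0.1  0.8 -0.7] op 0.351 ff 0.0
 t28.1 p [0.3225 0.0527 0.2998] f [ 0.8  0.2 -0.4] op 0.002 ff 0.0
```

View pics/g.png

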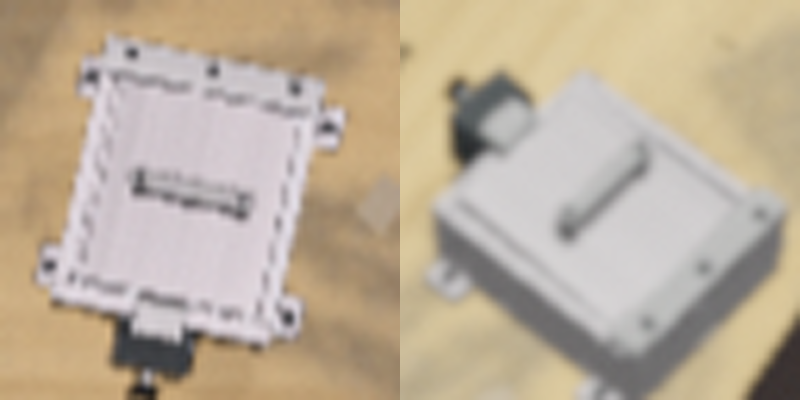

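The cover is tucked and rests tilted with its handle clear. Next I'll press near the latch edge with the fingers closed.

```bash
python3 - <<'E'
from r import *
q=list(down(BY).as_quat());P=lambda z:list(box(-.034,0.001,z))
arm.movep(P(.19),q);arm.line_to(P(.142),.1);st()
z=.138
while z>.1175:
    arm.line_to(P(z),.03);f=arm.read_ft_force();a=arm.read_tool_pos();print("%.4f %.4f"%(z,a[2]),np.round(f,1))
    if f[2]>28: break
    z-=.0015
arm.pause(.3);st("pressed")
arm.line_to(P(.2),.15);arm.movep(list(box(-.2,0,.3)),q);st()
t,s=avg("top",6),avg("side",6);cv2.imwrite("t6.png",t);cv2.imwrite("s6.png",s)
E
```

```text
t30.1 p [0.4854 0.0226 0.1427] f [ 0.8 -0.2  0.7] op -0.004 ff 0.0
0.1380 0.1382 [-1.2  0.4 -0.4]
0.1365 0.1365 [ 0.2 -0.8 -0.3]
0.1350 0.1349 [ 0.4 -0.6 -0.5]
0.1335 0.1334 [ 0.7 -0.1  0.4]
0.1320 0.1321 [-0.6  0.3  2.6]
0.1305 0.1307 [-1.5  0.1  4. ]
0.1290 0.1288 [-0.2 -0.6  0. ]
0.1275 0.1272 [0.5 1.2 0.3]
0.1260 0.1258 [-0.4  0.6 -0.5]
0.1245 0.1244 [ 0. -1. -0.]
0.1230 0.1237 [-2.1 -0.7  6. ]
0.1215 0.1236 [-3.7 -1.1 18.4]
0.1200 0.1236 [-6.8 -1.6 30.4]
pressed t33.7 p [0.4854 0.0226 0.1236] f [-7.  -2.4 30.7] op -0.002 ff 15.5
 t35.2 p [0.3232 0.0524 0.2998] f [0.8 0.5 0.5] op 0.002 ff 0.0
```

```bash
python3 - <<'E'
from r import *
t,s=cv2.imread("t6.png"),cv2.imread("s6.png");s5=cv2.imread("s5.png");f=lambda i,y,x,n:cv2.resize(i[y:y+n,x:x+n],(400,400),interpolation=cv2.INTER_CUBIC)
top=np.hstack([f(t,168,212,64),f(s,145,236,72)]);bot=cv2.resize(np.hstack([s5[150:180,240:280],s[150:180,240:280]]),(533,200),interpolation=cv2.INTER_CUBIC)
cv2.imwrite("pics/i.png",np.vstack([top,cv2.copyMakeBorder(bot,0,0,0,267,cv2.BORDER_CONSTANT)]))
E
```

```text
(no output)
```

View pics/i.png

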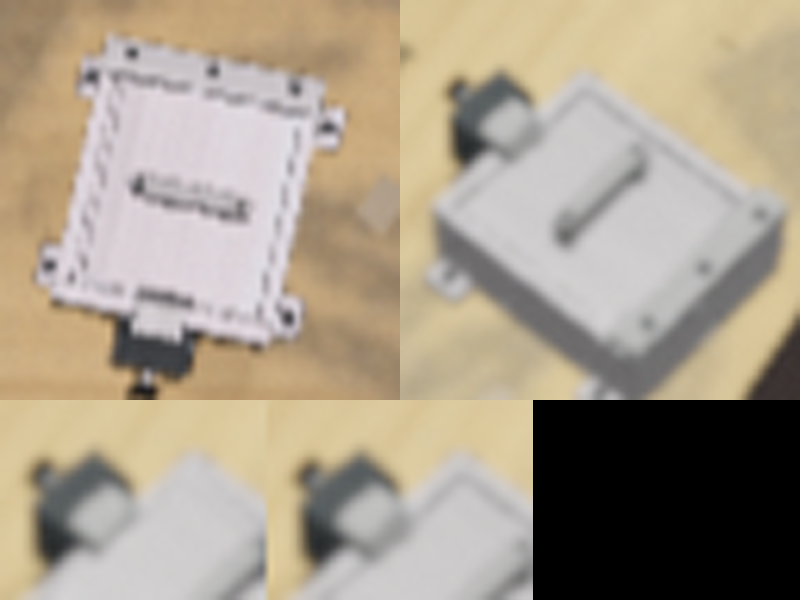

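The pictures show the cover flat, with the recess gap visible all round and the latch nose (crop (160,320)) over its edge as at the start. The hard stop at 50.6 mm tip height confirms it, so I'm handing in.

```bash
python3 -c "
from station import ticket
print(ticket.finish_job())"
```

```text
the job is handed in; nothing more can be done
None
```

The job is handed in (the call returned no verdict): the last pictures show the cover flat in its recess with the latch over its edge, and the attenuator was seen in the V block before closing, all by about 35 s on the robot's clock.

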